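# Close a ferrite core and clamp its yoke with a one-hand bar clamp

## Robot

A 6-joint arm with a two-finger parallel gripper is mounted at the origin on the work surface. World frame = base frame: x ahead of the robot, y to its left, z up, the work surface at z = 0. Lengths are in m, angles in degrees, forces in N, time in s.
With the tool pointing down it reaches from about 0.325 to 0.85 m from the base axis. Payload 15.5 kg.
Tool frame: the origin (TCP) lies at the very end of the fingers, on their centre line; the grasp point (between the pads) lies arm.grip_depth behind it (arm.grip_depth is the distance from the TCP to the grasp point, in m); z points along the fingers, y is the direction in which the jaws open and shut (so a half turn about z gives the same grasp; the last joint's range is limited). The gripper opens to 91 mm and grips with 3 to 60 N. Pads are 32 mm wide; open, the fingers measure 118 mm over their backs; the gripper's body (76 mm by 178 mm) begins 60 mm behind the grasp point.
Start: joints at [-79.956, 28.281, 77.091, -0, 74.628, -5.472], TCP at [0.167, -0.602, 0.214] pointing down, gripper open.
Joint ranges: [-166.48, 166.48], [-47.26, 123.95], [12.59, 153.08], [-70.14, 250.14], [6.76, 159.57], [-176.63, 176.63]. Speed limits (degrees/s): [108.29, 108.29, 147.25, 172.46, 172.46, 172.46].

## Interface

Orientations are given as a 3x3 rotation matrix whose columns are the frame's x, y, z axes.
In Python, from rig import arm gives the robot as it stands. Calls block until the motion is done:
- arm.move_to(position, orientation): joint-space move of the TCP to a pose.
- arm.move_l(position, orientation=None, feed=0.15): straight line of the TCP; orientation=None keeps the orientation; feed is the mean speed in m/s.
- arm.move_joints(angles): joint-space move.
- arm.grip(opening): finger opening in m; the grip force is fixed at half the most; returns when the fingers have stopped.
- arm.sleep(seconds).
- arm.solve_ik(position, orientation): joint angles nearest the present ones, or None.
- arm.snapshot(name): name is "scene" or "top" or "wrist"; returns the picture (480x640x3 uint8, red, green, blue); there is no depth.
- arm.get_calibration(name): a dict with "intrinsics" (3x3 intrinsics, pixels), "k1" (the pictures are not rectified: a ray, as slopes to the right and down, at radius r is drawn at 1 + k1 r^2 times it, then the intrinsics apply), "cam_to_world" (4x4, takes a point from camera to world coordinates). Camera axes: x right, y down, z forward; pixel columns grow to the right and rows downward; lengths in m; the calibration is good to about 2 mm. A picture is of the moment at which its call begins: read the wrist's pose just before it. get_calibration takes no time and is no camera call; for the wrist camera it gives the pose at the moment of the call.
A pose or a line that the arm cannot do raises arm.Unreachable and nothing moves.
- arm.sign_off(): hands the job in, once; it reports no verdict.
Readings, each from a call of its own:
- arm.current_t(): time.
- arm.current_joint_positions(): joint angles.
- arm.current_dq(): joint speeds.
- arm.current_tau(): joint torques, N m.
- arm.current_ee_pos(): TCP position.
- arm.current_tool_rot(): TCP orientation.
- arm.current_force(): force on the tool from outside, world axes, zero at the start.
- arm.current_torque(): the same for the moment, N m.
- arm.current_width(): finger opening in m.
Only numpy, scipy, OpenCV 4.12 (cv2) and the standard library are available. Lean on these libraries where they do the work, as an engineer would, in place of code of your own. Each camera call takes 0.05 s, during which the arm holds its last target.

## Task

Lay the loose black ferrite yoke on the pale wooden seat between the ends of the U-core's legs and the open clamp jaw, in line with the core, and let go of it. Then squeeze the clamp's orange trigger again and again until the jaw has pushed the yoke flush against both legs and grips it firmly: work it with the trigger alone, without pushing hard on the jaw itself, and stop once it is firm, because ferrite chips if it is overtightened. Let go of the trigger at the end and leave the aluminium block, the spare coil, the brass weight and the screwdriver where they are.

Things in the scene. Friction and masses are not known exactly. Their poses are not given: they have to be found in the camera images.
- fixture: Plywood board 180 x 335 x 15 mm, fixed to the bench, with a ferrite U-core and a one-hand bar clamp (black, orange parts) lying on its side. Origin on the bench under the clamp's bar, z up. The steel bar runs along y at x = 0; jaws reach to +x; pistol grip and trigger to -x, overhanging the board's edge (only bench below them). Highest parts: coils 62, housing 57, core 54 mm above the bench.
- pole_mid (a point): Midway between the two pole faces (ends of the U-core's legs), at mid height: board x = 75, y = 41, z = 39 mm. Axes as the board's; the legs come from -y. Core 93 wide in x, 30 high (z 24 to 54). Each face 28 wide, centred 32.5 mm to either side in x; 37 mm free between the legs. The coils on the legs end 19 mm behind the faces and leave 21 mm between them.
- seat_mid (a point): Middle of the pale wooden seat's top (board x = 75, y = 90, z = 24 mm), axes as the board's. The seat is 105 mm wide in x and runs 115 mm in y, from under the leg ends to under the open jaw. The yoke stands on it and is slid along it to the legs by the jaw.
- yoke_place (a point): Where the yoke's centre lies when the core is closed: board x = 75, y = 55, z = 39 mm, 14 mm in front of pole_mid. Axes as the board's. The yoke lies with its 93 mm along x, its 28 mm along y, its ends level with the core's sides.
- yoke: Loose black ferrite bar (the yoke), 93 x 28 x 30 mm (x, y, z), about 0.37 kg, lying on the bench. Origin at its centre, 15 mm up; x along its length. Either way round will do.
- jaw: Sliding jaw at the end of the bar, black with an orange rubber pad 26 x 26 mm. Origin at the centre of the pad's face, which looks to -y of the board; axes as the board's, x = 75, z = 39 mm there. Starts 75 to 87 mm from the pole faces; each full squeeze brings it about 9 mm nearer and it stays. The pad gives 1 mm for each 4 N. 10 N or more left on the yoke is a firm grip; above 40 N ferrite chips.
- trigger (a joint): Swing of the orange trigger: 0 released, 0.34 rad fully squeezed, turning to the grip (-y of the board). A spring brings it back. Only the way from released to squeezed drives the jaw; on the way back the ratchet holds it, but lets it slip back by up to 2.4 mm to the next click, so the grip drops by 5 to 10 N when the trigger is let go.
- trigger_pivot (a point): The trigger's pivot, upright axis, board x = -16.5, y = -74, z = 39 mm, axes as the board's. From it the trigger, a bar 12 mm thick and 20 mm high, runs 84 mm to -x.
- trigger_face (a point): On the trigger's outer (+y) face, 60 mm from its pivot, at mid height (z = 39 mm); turns with it. Released: board x = -76.5, y = -68 mm; squeezed about 20 mm nearer the grip. A push here of 3 to 5 N moves spring and jaw alone; once the jaw presses the yoke, 16 N make it press with about 22 N, 20 N with 30 N, 24 N with 37 N. Firm is when a push of 18 to 21 N no longer brings the trigger to its full swing.
- grip_back (a point): On the back (-y side) of the fixed pistol grip, opposite trigger_face: board x = -76.5, y = -131, z = 39 mm, axes as the board's. Over grip and trigger it measures 63 mm here released, 43 mm squeezed. The grip is 26 mm high, leans back by 0.15 rad and does not move: while squeezing only the trigger moves.
- alu_block: Bystander: bright aluminium block 80 x 30 x 30 mm; origin under its centre. It and the yoke may have changed places.
- spare_coil: Bystander: loose copper coil 44 x 40 x 46 mm standing on the board behind the clamp's housing; origin under its centre.
- weight: Bystander: brass weight, 44 mm across, 60 high; origin under its centre.
- screwdriver: Bystander: screwdriver with a red handle, 180 mm long, lying on the bench; origin under its middle.
- driver (a joint): debug joint
- drive_pawl0 (a joint): debug joint
- drive_pawl1 (a joint): debug joint
- drive_pawl2 (a joint): debug joint
- drive_pawl3 (a joint): debug joint
- hold_pawl0 (a joint): debug joint
- hold_pawl1 (a joint): debug joint
- hold_pawl2 (a joint): debug joint
- hold_pawl3 (a joint): debug joint
- pad (a joint): debug joint
Not all that is in view belongs to the job. Of the things like the yoke, leave any that is red; of the rest the smaller one is meant.

How it is judged (in metres and radians):
On the way, in this order (a step that is already met when the one before it is completed fails the run):
1. the yoke stands on the seat between the legs and the jaw, in line with the core, and has been let go (x of yoke in the frame of fixture between 0.065 and 0.085 m and y of yoke in the frame of fixture between 0.052 and 0.112 m and z of yoke in the frame of fixture between 0.035 and 0.043 m and angle between the x axis of yoke and the x axis of fixture, either way round below 0.2 rad and angle between yoke's own z axis and vertical below 0.1 rad and contact force between yoke and the fingers below 0.3 N and linear speed of yoke below 0.02 m/s), for 0.2 s.
2. the trigger, squeezed, makes the jaw press the yoke (over 8 N) (value of joint trigger above 0.02 rad and contact force between jaw and yoke above 8 N), for 0.1 s.
At the end, for the whole second after the job is handed in: The jaw grips the yoke with 10 to 40 N; the yoke stands on the seat flush with both legs (its centre within 2.5 mm of its place along the board's y, 5 mm along x, 3 mm in height, turned less than 0.03 rad, tilted less than 0.05 rad) and at rest; the trigger is released (below 0.04 rad) (contact force between jaw and yoke between 10 and 40 N and x of yoke in the frame of fixture between 0.07 and 0.08 m and y of yoke in the frame of fixture between 0.052 and 0.0575 m and z of yoke in the frame of fixture between 0.036 and 0.042 m and angle between the x axis of yoke and the x axis of fixture, either way round below 0.03 rad and angle between yoke's own z axis and vertical below 0.05 rad and value of joint trigger below 0.04 rad and linear speed of yoke below 0.01 m/s); the robot touches nothing.
It fails at once if the jaw presses the yoke with more than 40 N: the ferrite chips (contact force between jaw and yoke above 40 N).
It fails at once if the robot pushes the jaw itself with more than 10 N (contact force between jaw and the fingers above 10 N or contact force between jaw and the arm above 10 N).
It fails at once if a bystander is moved by more than 20 mm (distance of any of alu_block, spare_coil, weight, screwdriver from where it was at the start of the episode above 0.02 m).
It also fails if it takes over 72 s, if anything falls off the work surface, if the arm or the gripper's body presses on something with over 40 N, if the wrist force passes 120 N, or if a joint passes its speed limit or range.

## Working session

There is one attempt and no reset: what is moved stays moved. The work goes in short steps, each a Python script; the robot and the scene stay as the last script left them, time stands still between calls to the robot, and variables do not carry over. Pictures are saved under pics/ and viewed, and the job is handed in when it is done.

```bash
ls; mkdir -p pics
python3 - <<'E'
from rig import arm
import cv2, numpy as np
for n in ["scene","top","wrist"]:
    c=arm.get_calibration(n); im=arm.snapshot(n)
    cv2.imwrite(f"pics/{n}0.png",im[:,:,::-1])
    print(n,np.round(c["intrinsics"],1).tolist(),c["k1"],np.round(c["cam_to_world"],3).tolist())
print(arm.current_t(),arm.grip_depth)
E
```

```text
pics
scene [[476.7, 0.0, 309.7], [0.0, 476.7, 242.1], [0.0, 0.0, 1.0]] -0.12262285129010425 [[-0.66, 0.579, -0.478, 1.028], [0.751, 0.512, -0.416, 0.414], [0.004, -0.634, -0.774, 0.877], [0.0, 0.0, 0.0, 1.0]]
top [[602.6, 0.0, 305.7], [0.0, 602.6, 246.3], [0.0, 0.0, 1.0]] -0.09712314036752591 [[-0.013, -0.997, 0.082, 0.428], [-1.0, 0.013, 0.003, -0.02], [-0.004, -0.082, -0.997, 1.41], [0.0, 0.0, 0.0, 1.0]]
wrist [[361.5, 0.0, 312.7], [0.0, 361.5, 243.2], [0.0, 0.0, 1.0]] -0.04676624921668821 [[0.266, -0.936, -0.231, 0.232], [-0.964, -0.259, -0.063, -0.584], [-0.001, 0.239, -0.971, 0.384], [0.0, 0.0, 0.0, 1.0]]
0.15 0.0188
```

View pics/scene0.png

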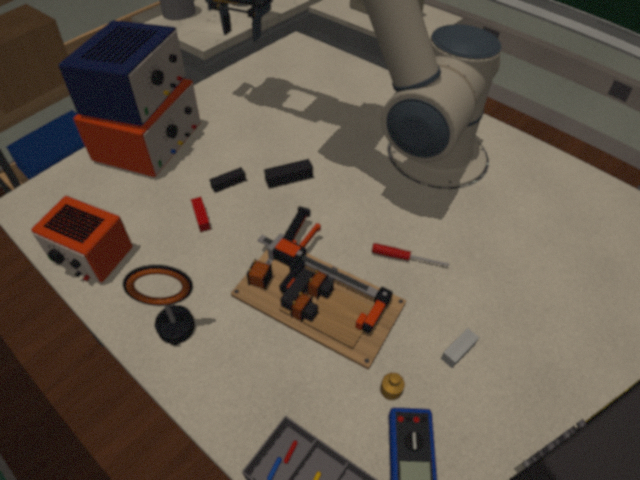

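View pics/top0.png

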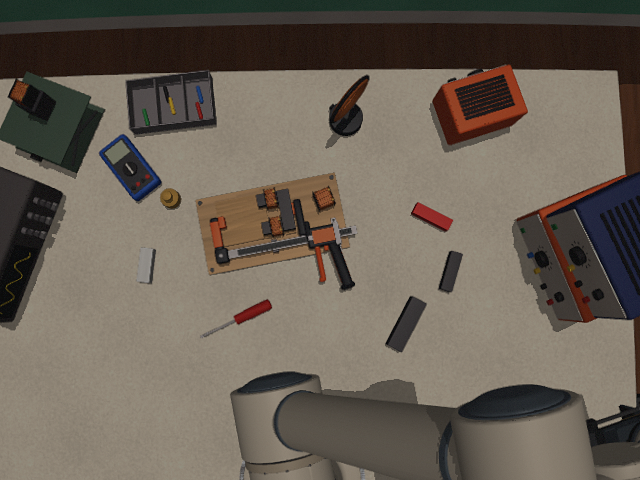

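View pics/wrist0.png

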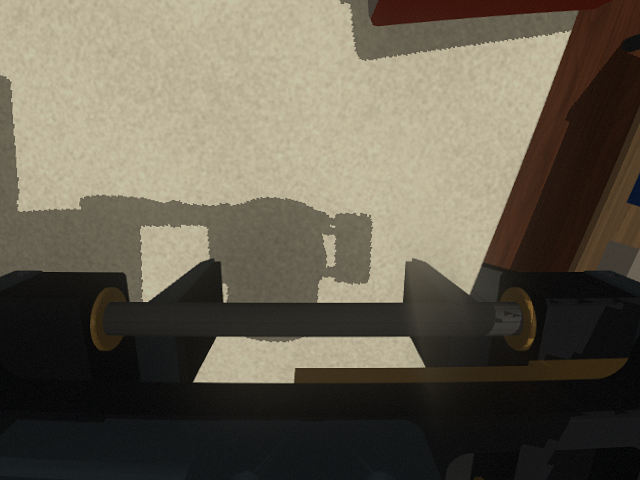

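The red bar is at (432,216), the large black bar at (405,324) and the small black bar at (451,271) in the top view. The small black one fits "not red, smaller". I'll enlarge it to confirm.

```bash
cat > h.py <<'E'
import numpy as np, cv2
from rig import arm
def unproj(c,uv,z):
    K=np.array(c["intrinsics"]);T=np.array(c["cam_to_world"]);uv=np.atleast_2d(uv).astype(float)
    xd=(uv-[K[0,2],K[1,2]])/[K[0,0],K[1,1]]
    x=cv2.undistortPoints(uv.reshape(-1,1,2),K,np.array([c["k1"],0,0,0.])).reshape(-1,2)
    d=np.c_[x,np.ones(len(x))]@T[:3,:3].T; o=T[:3,3]
    return o+d*((z-o[2])/d[:,2])[:,None]
def proj(c,P):
    K=np.array(c["intrinsics"]);T=np.linalg.inv(np.array(c["cam_to_world"]))
    p=np.atleast_2d(P)@T[:3,:3].T+T[:3,3]; x=p[:,:2]/p[:,2:]
    r2=(x**2).sum(1,keepdims=True); x=x*(1+c["k1"]*r2)
    return x*[K[0,0],K[1,1]]+[K[0,2],K[1,2]]
def tri(cs,uvs):
    A=[];b=[]
    for c,uv in zip(cs,uvs):
        o=np.array(c["cam_to_world"])[:3,3]; p=unproj(c,uv,0)[0]; d=p-o; d/=np.linalg.norm(d)
        M=np.eye(3)-np.outer(d,d); A.append(M); b.append(M@o)
    return np.linalg.lstsq(np.vstack(A),np.hstack(b),rcond=None)[0]
E
python3 - <<'E'
import cv2
im=cv2.imread("pics/top0.png")
cv2.imwrite("pics/c1.png",cv2.resize(im[165:285,185:365],None,fx=4.4,fy=4.4,interpolation=cv2.INTER_CUBIC))
cv2.imwrite("pics/c2.png",cv2.resize(im[190:360,370:490],None,fx=3.5,fy=3.5,interpolation=cv2.INTER_CUBIC))
im=cv2.imread("pics/scene0.png")
cv2.imwrite("pics/c3.png",cv2.resize(im[140:390,180:430],None,fx=2.4,fy=2.4,interpolation=cv2.INTER_CUBIC))
E
```

```text
(no output)
```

View pics/c1.png

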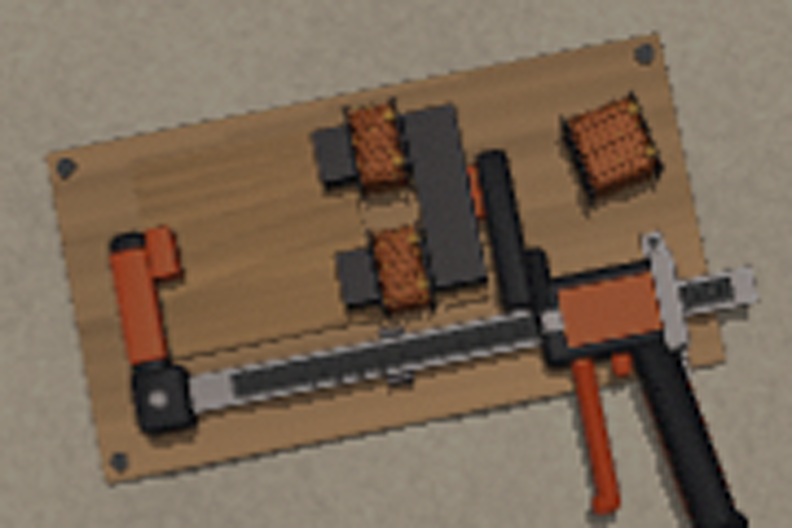

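View pics/c2.png

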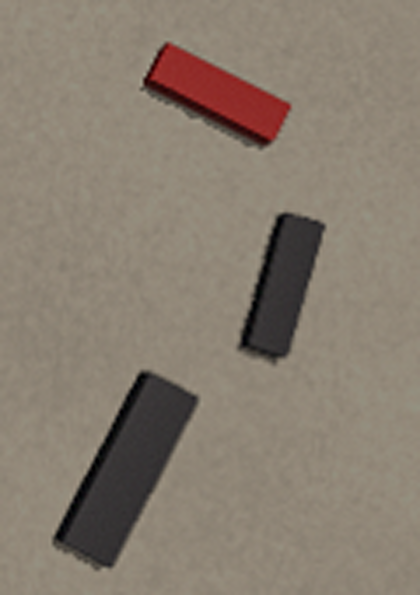

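View pics/c3.png

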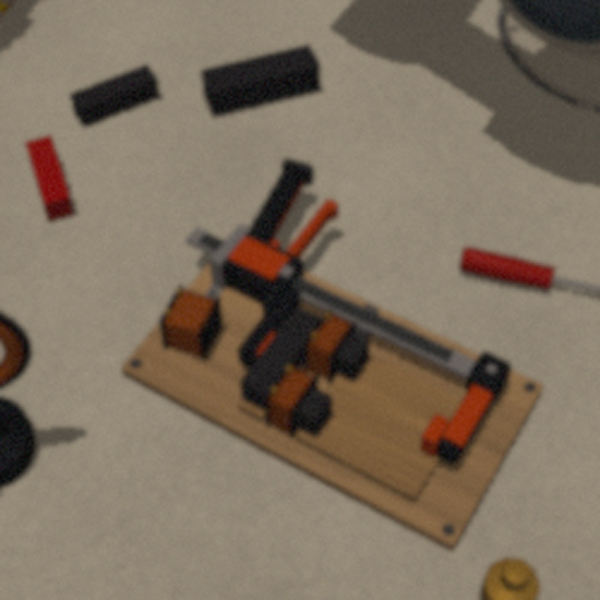

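Run:
```python
from h import *
c=arm.get_calibration("top")
f=lambda p:np.array(p)/4.4+[185,165]-.4
P=unproj(c,f([(313,130),(325,188),(335,253),(347,308)]),.054)
print(np.round(P,4))
ux=(P[0]-P[3])[:2]; print("len",np.linalg.norm(ux), "ang x",np.degrees(np.arctan2(ux[1],ux[0])))
B=unproj(c,f([(47,155),(660,33),(722,362),(108,484)]),.015)
print(np.round(B,4)); e=(B[0]-B[1])[:2]; print(np.linalg.norm(e),np.degrees(np.arctan2(e[1],e[0]))-90); e=(B[3]-B[2])[:2]; print(np.linalg.norm(e),np.degrees(np.arctan2(e[1],e[0]))-90)
Y=unproj(c,np.array([(285,213),(325,225),(288,356),(247,347)])/3.5+[370,190]-.4,.03)
print(np.round(Y,4),Y.mean(0)); 
for a,b in((0,3),(1,2)): e=(Y[a]-Y[b])[:2];print(np.linalg.norm(e),np.degrees(np.arctan2(e[1],e[0])))
m=P.mean(0)
print(m)
```

```text
[[0.6601 0.0962 0.054 ]
 [0.6297 0.0901 0.054 ]
 [0.5958 0.0852 0.054 ]
 [0.5672 0.0792 0.054 ]]
len 0.09444844813164519 ang x 10.383957034089718
[[ 0.6555  0.242   0.015 ]
 [ 0.7167 -0.0862  0.015 ]
 [ 0.5399 -0.1159  0.015 ]
 [ 0.4796  0.2091  0.015 ]]
0.3337915433413004 10.551840497492421
0.3304862067614761 10.510346407995101
[[ 0.5272 -0.3513  0.03  ]
 [ 0.5189 -0.3778  0.03  ]
 [ 0.4331 -0.3504  0.03  ]
 [ 0.4395 -0.3234  0.03  ]] [ 0.47969344 -0.35074349  0.03      ]
0.09210319173788833 -17.64085828836246
0.09006215495116712 -17.676783255855185
[0.61319871 0.08767511 0.054     ]
```

```bash
cat >> h.py <<'E'
def Rdown(deg):
    "tool z down, tool y axis at angle deg in world"
    a=np.radians(deg); y=np.array([np.cos(a),np.sin(a),0]); z=np.array([0,0,-1.]); x=np.cross(y,z)
    return np.c_[x,y,z]
E
python3 - <<'E'
from h import *
print(np.round(arm.current_tool_rot(),3).tolist(), arm.current_ee_pos(), arm.current_force())
p=np.array([0.44,-0.35,0.2])
for d in(72.3,-107.7):
    q=arm.solve_ik(p,Rdown(d)); print(d,q)
# choose
arm.move_to(p,Rdown(-107.7) if False else Rdown(72.3))
c=arm.get_calibration("wrist"); im=arm.snapshot("wrist"); cv2.imwrite("pics/w1.png",im[:,:,::-1])
import json; json.dump({k:np.array(v).tolist() for k,v in c.items()},open("w1.json","w")); print(arm.current_t(),arm.current_joint_positions())
E
```

```text
[[0.964, 0.268, -0.0], [0.268, -0.964, 0.001], [0.0, -0.001, -1.0]] [ 0.16714917 -0.60194024  0.21349114] [ 0.01672554 -0.2449867  -0.34816245]
72.3 [-4.45858335e+01  2.40573316e+01  8.71370984e+01 -2.54444375e-14
  6.88055700e+01 -1.16885833e+02]
-107.7 [-4.45858335e+01  2.40573316e+01  8.71370984e+01 -2.54444375e-14
  6.88055700e+01  6.31141665e+01]
1.9667 [-4.46370473e+01  2.40638697e+01  8.71254102e+01 -2.18557012e-03
  6.88072564e+01 -1.16841136e+02]
```

View pics/w1.png

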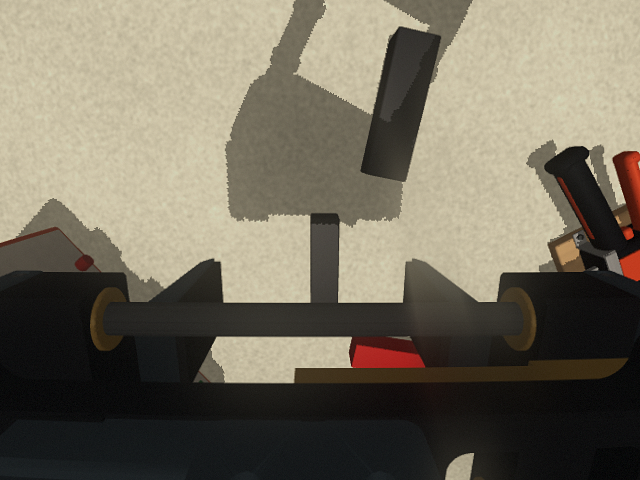

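Run:
```python
from h import *
import json
arm.move_l([0.38,-0.335,0.2],feed=0.2)
c=arm.get_calibration("wrist"); im=arm.snapshot("wrist"); cv2.imwrite("pics/w2.png",im[:,:,::-1])
json.dump({k:np.array(v).tolist() for k,v in c.items()},open("w2.json","w"))
im=cv2.imread("pics/w2.png");cv2.imwrite("pics/w2c.png",cv2.resize(im[60:270,230:430],None,fx=2.8,fy=2.8,interpolation=cv2.INTER_CUBIC))
im=cv2.imread("pics/w1.png");cv2.imwrite("pics/w1c.png",cv2.resize(im[180:310,270:380],None,fx=4,fy=4,interpolation=cv2.INTER_CUBIC))
```

```text
(no output)
```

View pics/w2c.png

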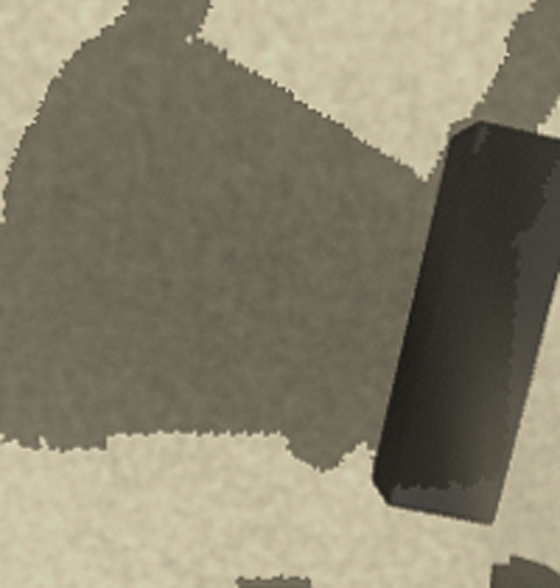

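View pics/w1c.png

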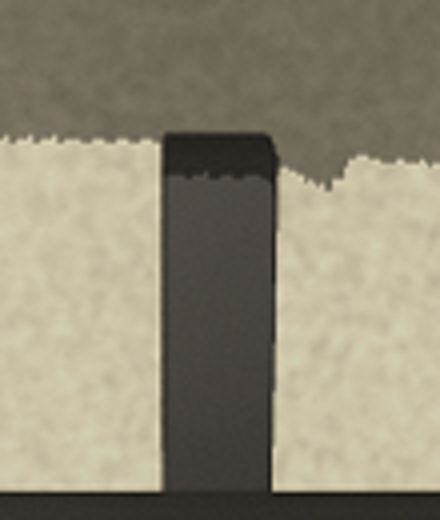

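Run:
```python
from h import *
import json
arm.move_l([0.565,-0.378,0.2],feed=0.25)
c=arm.get_calibration("wrist"); im=arm.snapshot("wrist"); cv2.imwrite("pics/w3.png",im[:,:,::-1])
json.dump({k:np.array(v).tolist() for k,v in c.items()},open("w3.json","w")); print(arm.current_t())
u=proj(c,unproj(arm.get_calibration("top"),np.array([(285,213),(325,225),(288,356),(247,347)])/3.5+[370,190]-.4,.03)); print(u)
im=cv2.imread("pics/w3.png");cv2.imwrite("pics/w3c.png",cv2.resize(im[60:270,230:430],None,fx=2.8,fy=2.8,interpolation=cv2.INTER_CUBIC))
```

```text
3.4333
[[327.30331296 179.64415061]
 [297.53263908 179.81510019]
 [296.47690722  76.46825599]
 [327.98005734  73.81507592]]
```

View pics/w3c.png

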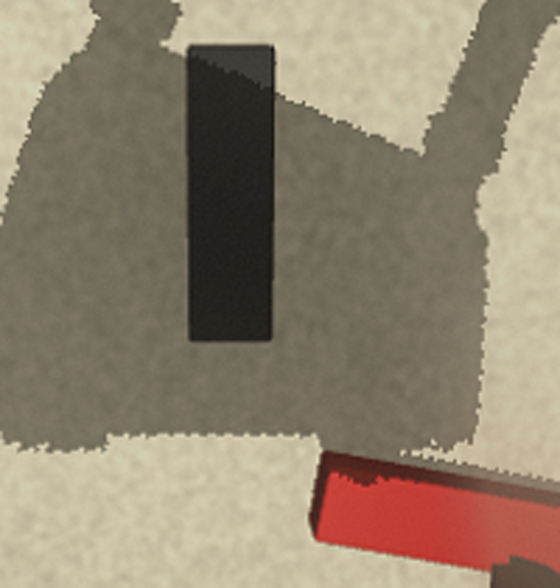

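Run:
```python
from h import *
import json
L=lambda n:{k:np.array(v) for k,v in json.load(open(n)).items()}
c1,c3=L("w1.json"),L("w3.json")
a=np.array([(187,44),(273,44),(272,341),(188,341)])/2.8+[230,60]-.3
b=np.array([(163,133),(269,133)])/4+[270,180]-.4
for i in (0,1): print(tri([c1,c3],[b[i],a[i]]))
Y=unproj(c3,a,.03); print(np.round(Y,4),Y.mean(0),np.linalg.norm(Y[0]-Y[1]),np.linalg.norm(Y[0]-Y[3]))
e=(Y[3]+Y[2]-Y[0]-Y[1]); print(np.degrees(np.arctan2(e[1],e[0])))
print(unproj(c1,b,.03))
```

```text
[ 0.42972559 -0.3497099   0.0169637 ]
[ 0.43801038 -0.32390974  0.01665686]
[[ 0.4323 -0.3501  0.03  ]
 [ 0.4405 -0.3245  0.03  ]
 [ 0.5287 -0.3523  0.03  ]
 [ 0.5202 -0.3789  0.03  ]] [ 0.48044009 -0.35143652  0.03      ] 0.02695125456158581 0.0924758906946968
-17.787875525367475
[[ 0.42776934 -0.34882529  0.03      ]
 [ 0.43549665 -0.32482612  0.03      ]]
```

Run:
```python
from h import *
import json
L=lambda n:{k:np.array(v) for k,v in json.load(open(n)).items()}
c1,c3=L("w1.json"),L("w3.json")
from numpy import radians,cos,sin
C=np.array([.4803,-.3512]);a=radians(-17.75);u=np.array([cos(a),sin(a)]);v=np.array([-sin(a),cos(a)])
for z in(0,.03):
    P=np.array([[*(C-u*.0465+s*v*.014),z] for s in(-1,1)])
    print(z,((proj(c1,P)-[270,180]+.4)*4).round(),((proj(c3,P)-[230,60]+.3)*2.8).round())
P=np.array([[*(C+su*u*.0465+s*v*.014),.03] for su in(-1,1) for s in(-1,1)])
print(((proj(arm.get_calibration("top"),P)-[370,190]+.4)*3.5).round())
# fixture
th=radians(10.5); R=np.array([[cos(th),-sin(th)],[sin(th),cos(th)]])
O=np.array([.6132,.0877])-R@[.075,.041]
for n,p in dict(O=(0,0),yoke=(.075,.055),put=(.075,.076),piv=(-.0165,-.074),tf=(-.0765,-.068),jaw=(.075,.12)).items(): print(n,O+R@p)
```

```text
0 [[163. 131.]
 [271. 130.]] [[190.  61.]
 [271.  61.]]
0.03 [[162. 151.]
 [279. 150.]] [[186.  42.]
 [275.  42.]]
[[288. 358.]
 [247. 346.]
 [326. 223.]
 [286. 211.]]
O [0.54692754 0.03371888]
yoke [0.6106487  0.10146557]
put [0.60682176 0.12211392]
piv [ 0.54418926 -0.04204886]
tf [ 0.48410055 -0.04708347]
jaw [0.59880339 0.16537714]
```

Run:
```python
from h import *
R=Rdown(72.25)
for p,d in (([.4803,-.3512,.004],72.25),([.6068,.1221,.03],100.5),([.6068,.1221,.03],-79.5)):
    print(d,arm.solve_ik(p,Rdown(d)))
arm.move_l([.4803,-.3512,.08],R,feed=.2)
arm.grip(.06)
arm.move_l([.4803,-.3512,.004],feed=.1)
print(arm.current_force(),arm.current_ee_pos())
w=arm.grip(0.0); print(w,arm.current_width())
arm.move_l([.4803,-.3512,.15],feed=.2)
arm.sleep(.2);print(arm.current_width(),arm.current_force(),arm.current_t())
# view over fixture
arm.move_to([.66,.16,.22],Rdown(100.5))
arm.sleep(.1)
import json
c=arm.get_calibration("wrist"); im=arm.snapshot("wrist"); cv2.imwrite("pics/w4.png",im[:,:,::-1])
json.dump({k:np.array(v).tolist() for k,v in c.items()},open("w4.json","w")); print(arm.current_t(),arm.current_joint_positions(),arm.current_width())
```

```text
72.25 [-4.19234438e+01  4.11603139e+01  9.20874189e+01 -2.54444375e-14
  4.67522672e+01 -1.14173444e+02]
100.5 [ 5.85152154e+00  4.02480991e+01  8.77223571e+01 -2.54444375e-14
  5.20295438e+01 -9.46484785e+01]
-79.5 [ 5.85152154e+00  4.02480991e+01  8.77223571e+01 -2.54444375e-14
  5.20295438e+01  8.53515215e+01]
[-0.05468366 -0.49591909 -0.14142183] [ 0.48056595 -0.35146019  0.00446328]
False 0.027915393097404605
0.028027625969460918 [-0.25601737  0.98208823 -3.8831806 ] 7.5667
9.6917 [ 8.51173176e+00  3.25046220e+01  6.82174197e+01 -4.56224334e-03
  7.92911206e+01 -9.19135162e+01] 0.027928673925623607
```

View pics/w4.png

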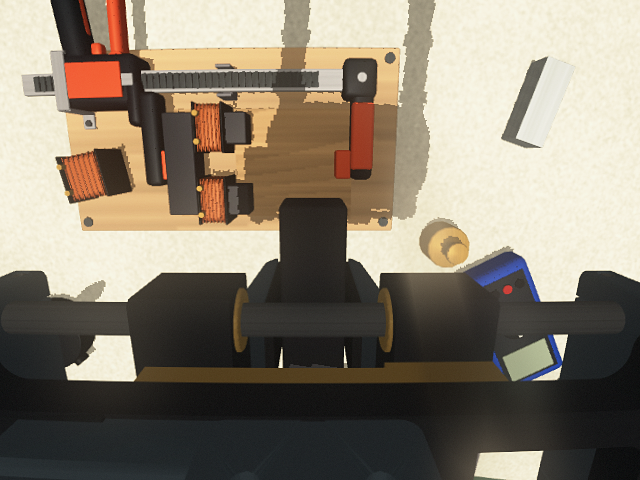

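Run:
```python
import cv2
im=cv2.imread("pics/w4.png");cv2.imwrite("pics/w4c.png",cv2.resize(im[70:240,150:400],None,fx=3.2,fy=3.2,interpolation=cv2.INTER_CUBIC))
cv2.imwrite("pics/w4d.png",cv2.resize(im[0:130,20:220],None,fx=3.5,fy=3.5,interpolation=cv2.INTER_CUBIC))
```

```text
(no output)
```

View pics/w4c.png

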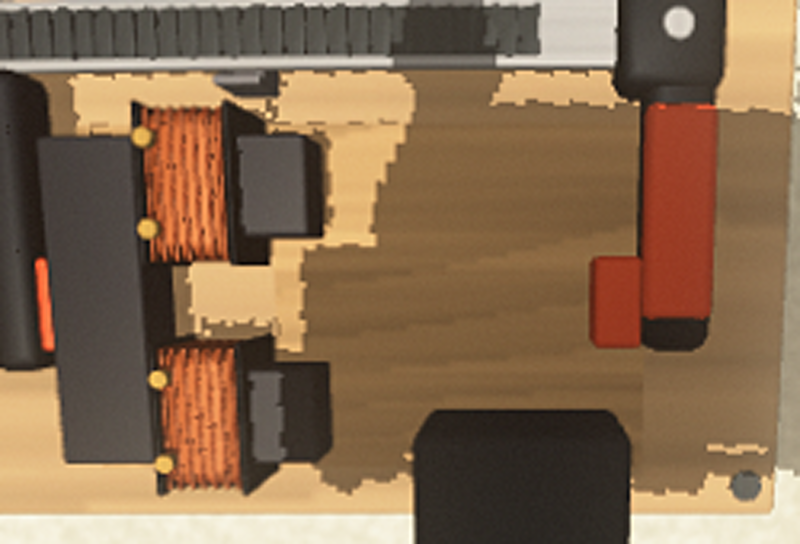

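View pics/w4d.png

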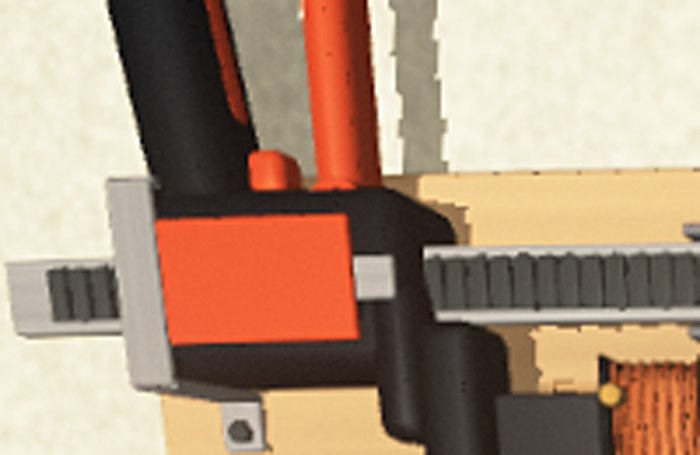

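```bash
cat >> h.py <<'E'
def fx(P,th=10.5,O=(.54693,.03372)):
    P=np.atleast_2d(P).astype(float); a=np.radians(th); R=np.array([[np.cos(a),-np.sin(a)],[np.sin(a),np.cos(a)]])
    return np.c_[P[:,:2]@R.T+O,P[:,2:]]
E
python3 - <<'E'
from h import *
import json
c={k:np.array(v) for k,v in json.load(open("w4.json")).items()}
ct=arm.get_calibration("top")
pts=[]
def draw(c,img,off,s,name):
    im=cv2.resize(img[off[1]:off[3],off[0]:off[2]],None,fx=s,fy=s,interpolation=cv2.INTER_CUBIC)
    def box(x0,x1,y0,y1,z0,z1,col):
        P=np.array([[x,y,z] for z in(z0,z1) for x,y in((x0,y0),(x1,y0),(x1,y1),(x0,y1))])/1000
        u=((proj(c,fx(P))-off[:2]+.5)*s).astype(int)
        for k in range(4):
            for a,b in((k,(k+1)%4),(4+k,4+(k+1)%4),(k,k+4)): cv2.line(im,tuple(map(int,u[a])),tuple(map(int,u[b])),col,1)
    box(28.5,56.5,22,41,24,54,(0,255,0)); box(93.5,121.5,22,41,24,54,(0,255,0))
    box(-16.5-84,-16.5,-80,-68,29,49,(255,0,255))
    box(22.5,127.5,32.5,147.5,24,24,(255,255,0))
    box(62,88,116,128,26,52,(255,0,0))
    cv2.imwrite(name,im)
draw(c,cv2.imread("pics/w4.png"),[20,0,400,240],2.1,"pics/o4.png")
draw(ct,cv2.imread("pics/top0.png"),[185,165,365,300],4.4,"pics/ot.png")
E
```

```text
(no output)
```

View pics/o4.png

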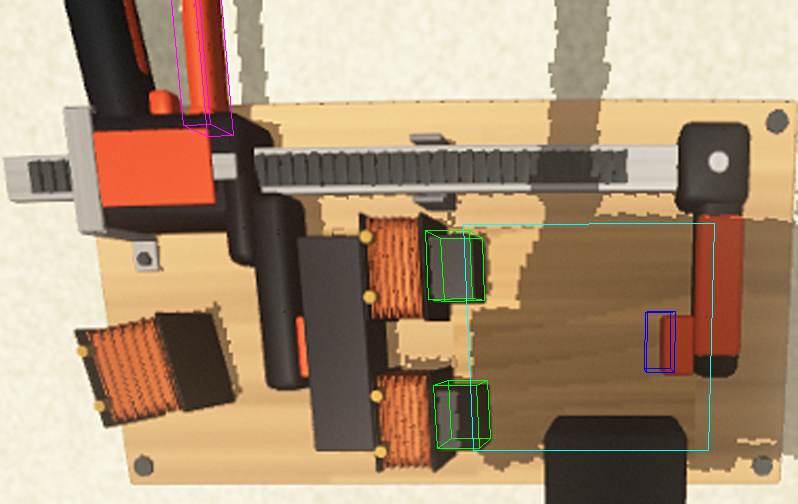

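View pics/ot.png

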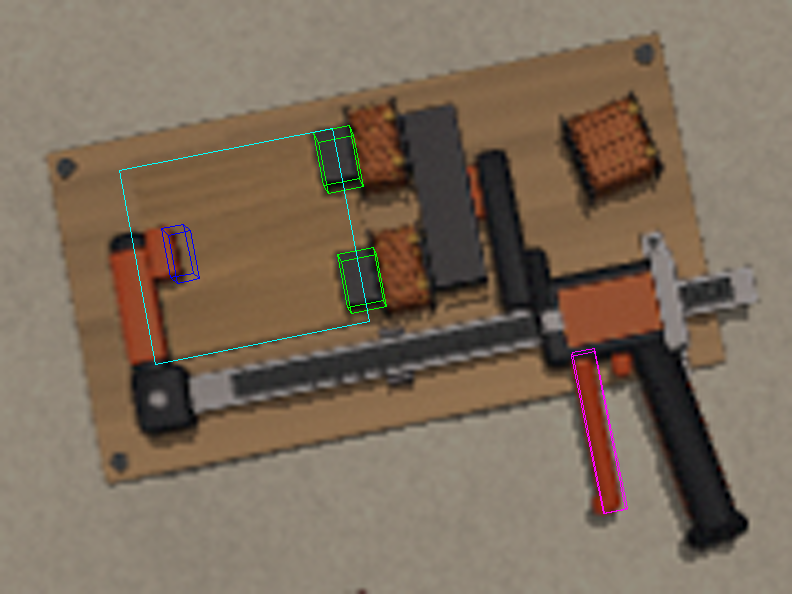

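Run:
```python
from h import *
R=Rdown(100.4)
p=fx([.075,.077,0])[0]
arm.move_l([p[0],p[1],.15],R,feed=.2)
arm.move_l([p[0],p[1],.045],feed=.15)
arm.sleep(.1);print(arm.current_force(),arm.current_ee_pos())
arm.move_l([p[0],p[1],.031],feed=.05)
for z in(.0295,.0285,.0275):
    arm.move_l([p[0],p[1],z],feed=.03); f=arm.current_force(); print(z,arm.current_ee_pos(),f)
    if f[2]>-2.: break
arm.grip(.040)
arm.sleep(.2)
print(arm.current_force(),arm.current_t())
arm.move_l([p[0],p[1],.13],feed=.15)
q=fx([.16,.10,.2])[0]
arm.move_l(q,feed=.25)
import json
c=arm.get_calibration("wrist"); im=arm.snapshot("wrist"); cv2.imwrite("pics/w5.png",im[:,:,::-1]);cv2.imwrite("pics/t5.png",cv2.resize(arm.snapshot("top")[165:300,185:365,::-1],None,fx=4.4,fy=4.4))
json.dump({k:np.array(v).tolist() for k,v in c.items()},open("w5.json","w")); print(arm.current_t(),arm.current_force())
```

```text
[ 0.36677871  0.03766221 -3.83994995] [0.60754382 0.12323946 0.04621568]
0.0295 [0.60667024 0.12310085 0.0295284 ] [ 0.04869699 -0.12222656 -4.84518741]
0.0285 [0.6066148  0.12308157 0.02849774] [ 0.0199613  -0.62573856 -4.29010306]
0.0275 [0.60674381 0.12311011 0.02813338] [-2.98930104 -0.65129961  7.39383251]
[-1.04319647 -0.26741721  0.09201038] 13.0583
14.5917 [0.46191013 0.53187056 0.16251094]
```

View pics/w5.png

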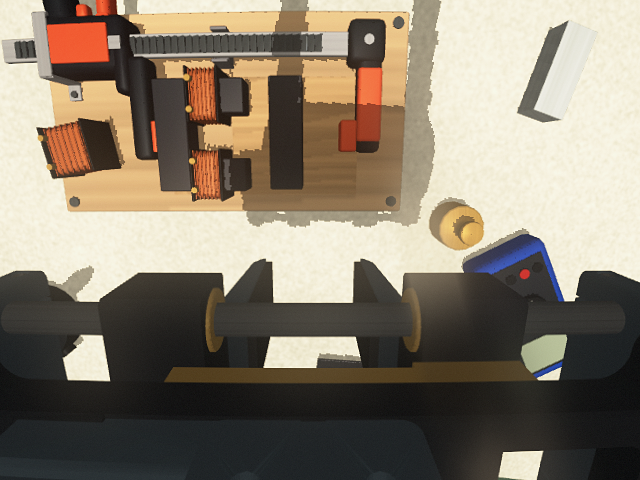

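View pics/t5.png

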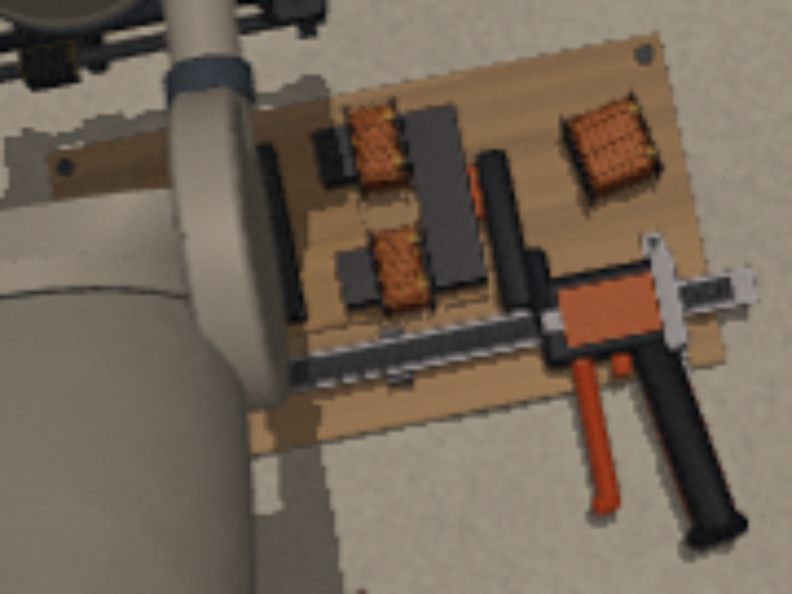

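Run:
```python
import json
from h import *
c={k:np.array(v) for k,v in json.load(open("w5.json")).items()}
im=cv2.imread("pics/w5.png")
P=[[x,y,54] for x in(28.5,121.5) for y in(63,91)]; L=[[x,y,z] for x in(28.5,56.5,93.5,121.5) for y,z in((41,54),(41,24))]
s=3.2;off=np.array([150,60])
cr=cv2.resize(im[60:220,150:390],None,fx=s,fy=s,interpolation=cv2.INTER_CUBIC)
for Q,col in((P,(0,255,0)),(L,(255,0,255))):
    u=(proj(c,fx(np.array(Q)/1000))-off+.5)*s
    for p in u: cv2.circle(cr,tuple(int(round(v)) for v in p),2,col,-1)
cv2.imwrite("pics/w5c.png",cr)
```

```text
(no output)
```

View pics/w5c.png

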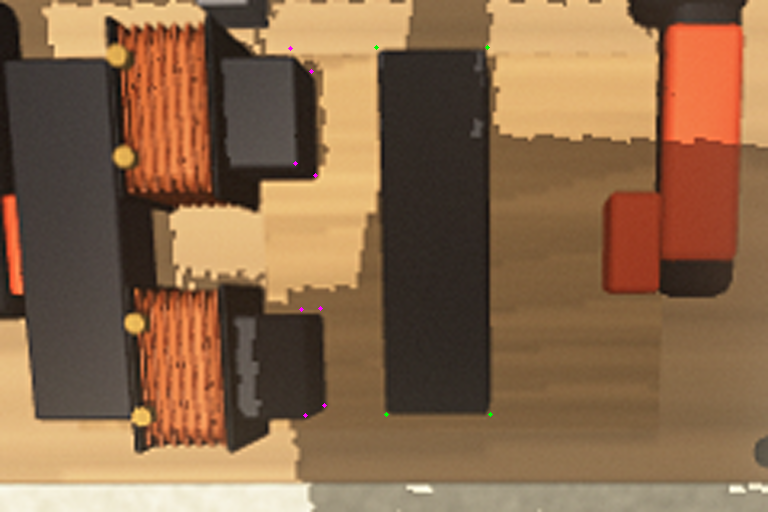

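```bash
python3 - <<'E'
s=open("h.py").read()
open("h.py","w").write(s.replace("O=(.54693,.03372)","O=(.54807,.03525)")+'''
def tpose(th,d=0.,z=.03,r=.060,half=.016,yaw=None):
    c,s=np.cos(th),np.sin(th); v=np.array([-r,.006+half+d])
    b=np.array([-.0165,-.074])+np.array([[c,-s],[s,c]])@v
    return fx([*b,z])[0], Rdown(SIDE+10.5+np.degrees(th))
SIDE=0
def fn(f,th=0.):
    "component of the force pushing the tool back (board +y turned by th)"
    a=np.radians(10.5)+th
    return float(f@np.array([-np.sin(a),np.cos(a),0]))
''')
E
python3 - <<'E'
import h
from h import *
print(arm.current_joint_positions())
for s in(0,180):
    h.SIDE=s; p,R=tpose(0,.02); print(s,p,arm.solve_ik(p,R),arm.solve_ik(*tpose(.34)))
E
```

```text
[ 8.35051432e+00  3.56383341e+01  6.56255679e+01 -2.77127349e-03
  7.89256736e+01 -9.20362524e+01]
0 [ 0.47868254 -0.01015517  0.03      ] [-8.36608904e+00  3.31547741e+01  1.08092435e+02 -2.54444375e-14
  3.87527906e+01 -1.88660890e+01] [-1.31447539e+01  3.34330661e+01  1.07208949e+02 -2.54444375e-14
  3.93579847e+01 -4.31253189e+01]
180 [ 0.47868254 -0.01015517  0.03      ] [-8.36608904e+00  3.31547741e+01  1.08092435e+02 -2.54444375e-14
  3.87527906e+01  1.61133911e+02] [-1.31447539e+01  3.34330661e+01  1.07208949e+02 -2.54444375e-14
  3.93579847e+01  1.36874681e+02]
```

Run:
```python
from h import *
p,R=tpose(0,.02)
arm.move_to([p[0],p[1],.16],R)
arm.grip(0.0)
arm.move_l(p,feed=.2)
arm.sleep(.15); f0=arm.current_force(); np.save("f0.npy",f0); print(f0,arm.current_width(),arm.current_t())
for d in (.010,.006,.003,.0,-.003,-.006):
    q,_=tpose(0,d); arm.move_l(q,R,feed=.06); f=arm.current_force()-f0
    print(d,f.round(2),fn(f),arm.current_t())
    if fn(f)>1.5: break
```

```text
[0.66395156 0.81949645 0.00398099] 0.0005522755893339074 17.475
0.01 [-0.42 -0.72  0.27] -0.6331261567284403 17.7917
0.006 [-0.31 -1.26  0.36] -1.1775799361099304 18.0417
0.003 [-0.64 -0.13  0.92] -0.012152184188128842 18.2917
0.0 [-2.19  3.1   1.35] 3.44287434144151 18.5417
```

Run:
```python
from h import *
f0=np.load("f0.npy")
for th in (.1,.2,.28,.32,.34,.355):
    arm.move_l(*tpose(th),feed=.08); f=arm.current_force()-f0
    print(th,f.round(1),round(fn(f,th),1),arm.current_t())
    if fn(f,th)>14: break
c=arm.get_calibration("wrist"); im=arm.snapshot("wrist"); cv2.imwrite("pics/w6.png",im[:,:,::-1])
cv2.imwrite("pics/t6.png",cv2.resize(arm.snapshot("top")[165:300,185:365,::-1],None,fx=4.4,fy=4.4))
```

```text
0.1 [-3.6  2.8 -0.5] 3.7 18.7917
0.2 [-2.7  2.5 -0.1] 3.4 19.0417
0.28 [-2.9  4.1  0.4] 4.9 19.2917
0.32 [-3.8  7.7  0.7] 8.6 19.5417
0.34 [-2.9 17.6  4.1] 16.7 19.7917
```

View pics/w6.png

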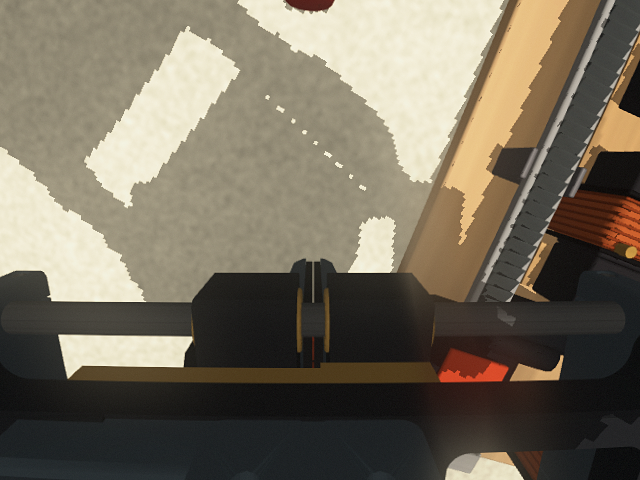

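View pics/t6.png

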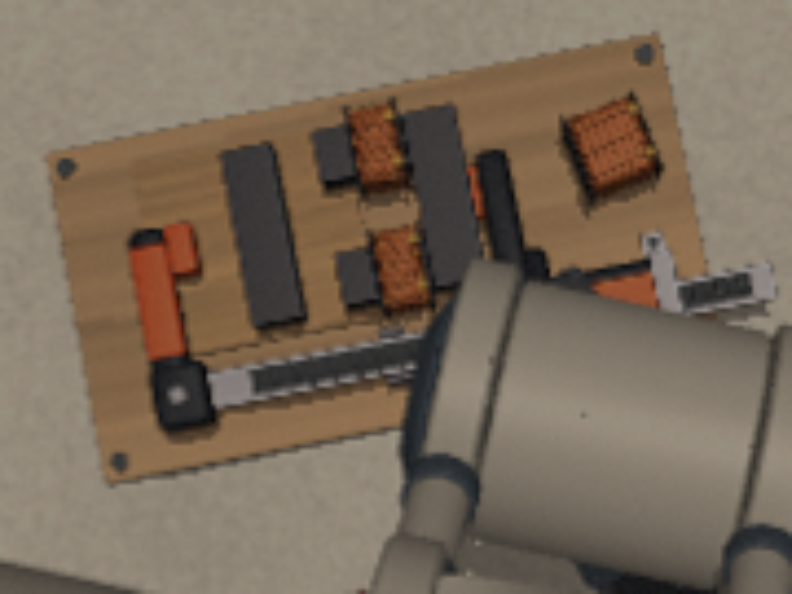

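```bash
cat > sq.py <<'E'
from h import *
f0=np.load("f0.npy")
def squeeze(top=.325):
    arm.move_l(*tpose(-.03),feed=.1); g=arm.current_force()-f0
    arm.move_l(*tpose(.27),feed=.08); a=arm.current_force()-f0
    arm.move_l(*tpose(top),feed=.05); f=arm.current_force()-f0
    print("rel",round(fn(g,0),1),"mid",round(fn(a,.27),1),"top",round(fn(f,top),1),arm.current_t())
def pic(n): cv2.imwrite(n,cv2.resize(arm.snapshot("top")[165:300,185:365,::-1],None,fx=4.4,fy=4.4))
E
python3 - <<'E'
from sq import *
for i in range(3): squeeze()
pic("pics/t7.png")
E
```

```text
rel 4.4 mid 2.8 top 10.3 21.1083
rel 2.9 mid 3.2 top 10.5 22.3167
rel 3.5 mid 4.0 top 13.2 23.525
```

View pics/t7.png

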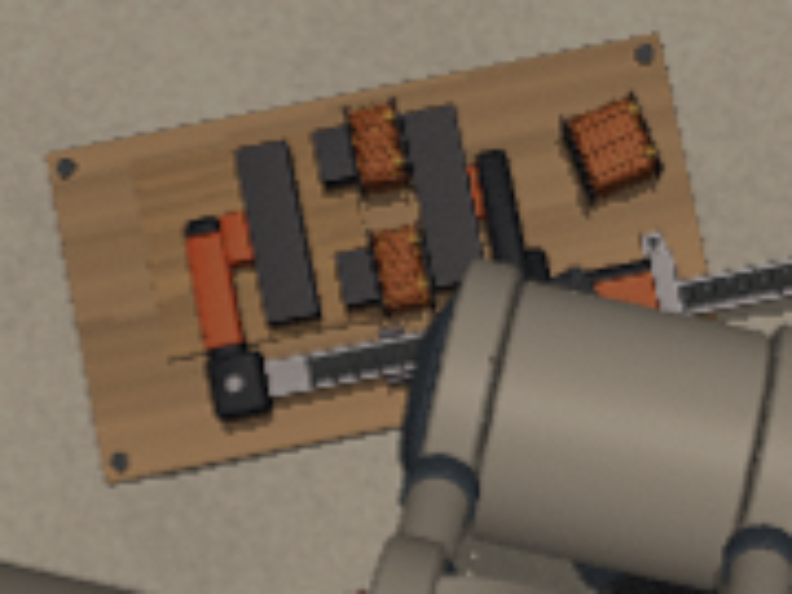

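Run:
```python
from sq import *
arm.move_l(*tpose(-.08),feed=.1); print("rel",fn(arm.current_force()-f0))
for th in (.1,.2,.26,.30,.325):
    arm.move_l(*tpose(th),feed=.08); f=fn(arm.current_force()-f0,th)
    print(th,round(f,1),arm.current_t())
    if f>14:break
pic("pics/t8.png")
```

```text
rel -1.019838175539698
0.1 3.3 24.4667
0.2 3.9 24.7167
0.26 4.8 24.9667
0.3 5.4 25.2167
0.325 11.3 25.4667
```

View pics/t8.png

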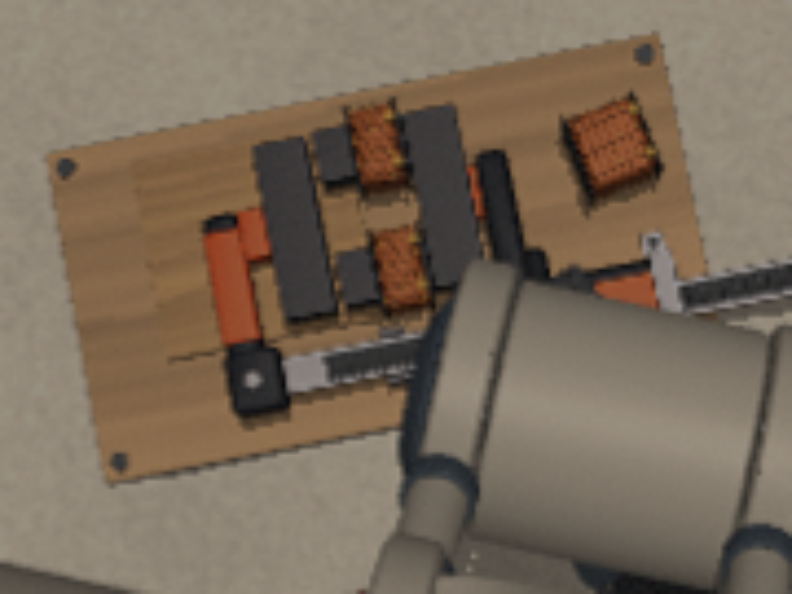

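```bash
cat >> sq.py <<'E'
def fine(start,step=.02,lim=.33,target=19.):
    arm.move_l(*tpose(-.08),feed=.1); print("rel",round(fn(arm.current_force()-f0),1))
    th=start; arm.move_l(*tpose(th),feed=.06)
    while True:
        arm.sleep(.04); f=np.mean([fn(arm.current_force()-f0,th) for _ in range(2)])
        print(round(th,3),round(f,1),arm.current_t())
        if f>=target or th>=lim-1e-6: break
        th=min(lim,th+step); arm.move_l(*tpose(th),feed=.05)
E
python3 - <<'E'
from sq import *
fine(.06,target=16)
pic("pics/t9.png")
E
```

```text
rel -0.7
0.06 2.5 26.4167
0.08 4.0 26.7083
0.1 6.0 27.0
0.12 4.6 27.2917
0.14 5.4 27.5833
0.16 5.8 27.875
0.18 7.1 28.1667
0.2 8.2 28.4583
0.22 9.2 28.75
0.24 10.0 29.0417
0.26 10.6 29.3333
0.28 12.5 29.625
0.3 13.1 29.9167
0.32 14.4 30.2083
0.33 15.2 30.5
```

View pics/t9.png

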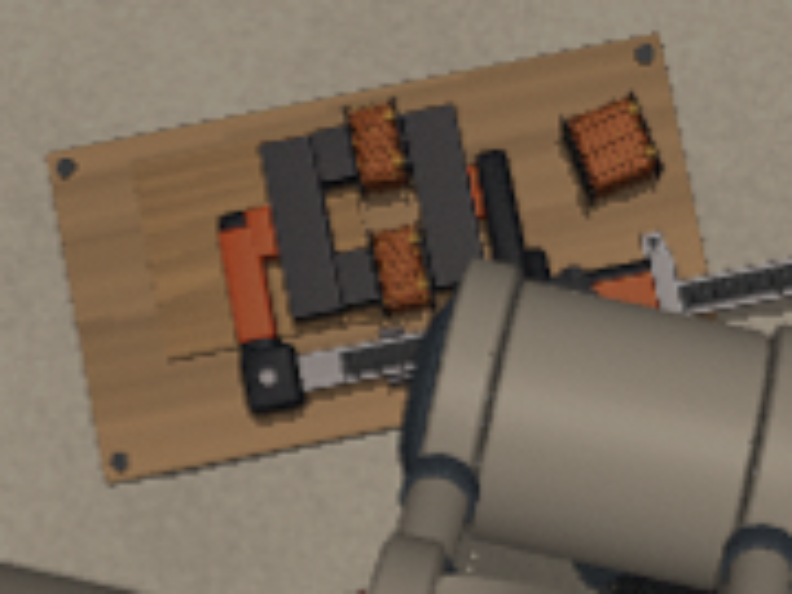

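Run:
```python
from sq import *
fine(.04,target=19.2)
pic("pics/t10.png")
```

```text
rel -0.5
0.04 9.8 31.425
0.06 11.4 31.7167
0.08 13.3 32.0083
0.1 14.7 32.3
0.12 14.7 32.5917
0.14 17.1 32.8833
0.16 16.9 33.175
0.18 17.0 33.4667
0.2 19.6 33.7583
```

Run:
```python
from sq import *
arm.move_l(*tpose(-.08),feed=.1)
p,R=tpose(0,.02); arm.move_l(p,R,feed=.1); print(arm.current_force()-f0)
arm.move_l([p[0],p[1],.2],feed=.2)
q=fx([.16,.06,.2])[0]
arm.move_to(q,Rdown(100.5)); arm.sleep(.1)
import json
c=arm.get_calibration("wrist"); im=arm.snapshot("wrist")[:,:,::-1].copy(); cv2.imwrite("pics/w11.png",im)
s=2.2;off=[30,0]
cr=cv2.resize(im[0:250,30:390],None,fx=s,fy=s,interpolation=cv2.INTER_CUBIC)
for Q in [[x,y,54] for x in(28.5,121.5) for y in(41,69)]:
    u=((proj(c,fx(np.array(Q)/1000))[0]-off+.5)*s).astype(int); cv2.circle(cr,tuple(map(int,u)),2,(0,255,0),-1)
cv2.imwrite("pics/w11c.png",cr)
print(arm.current_t())
q=fx([.16,-.05,.25])[0]; arm.move_l(q,feed=.25); pic("pics/t11.png")
cv2.imwrite("pics/s11.png",arm.snapshot("scene")[:,:,::-1])
```

```text
[-0.21723196 -0.83772278 -0.26362093]
36.95
```

View pics/w11c.png

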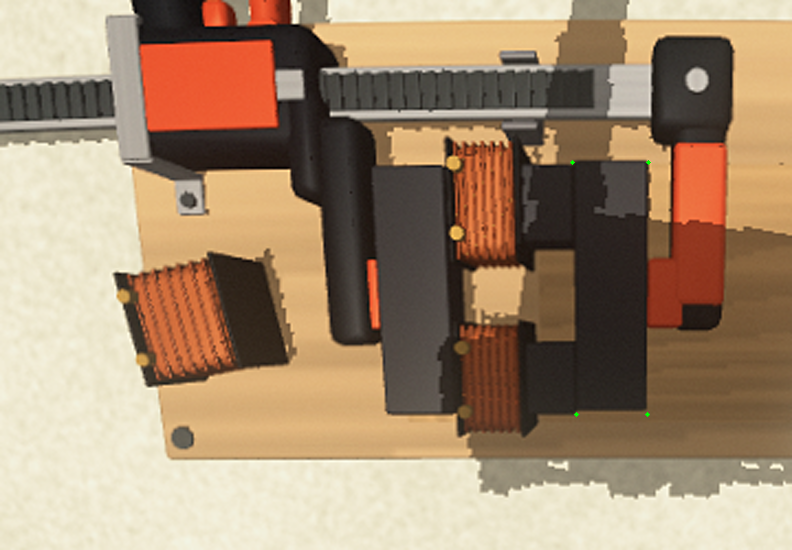

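View pics/t11.png

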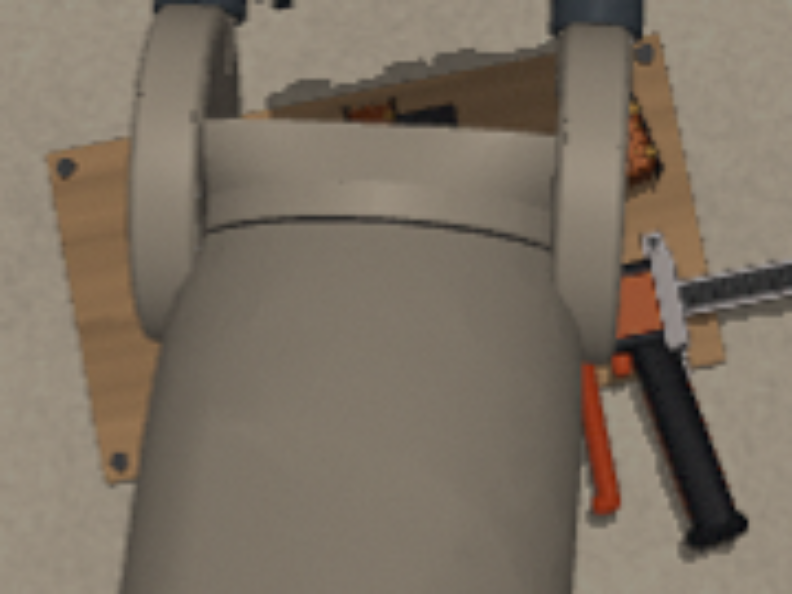

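View pics/s11.png

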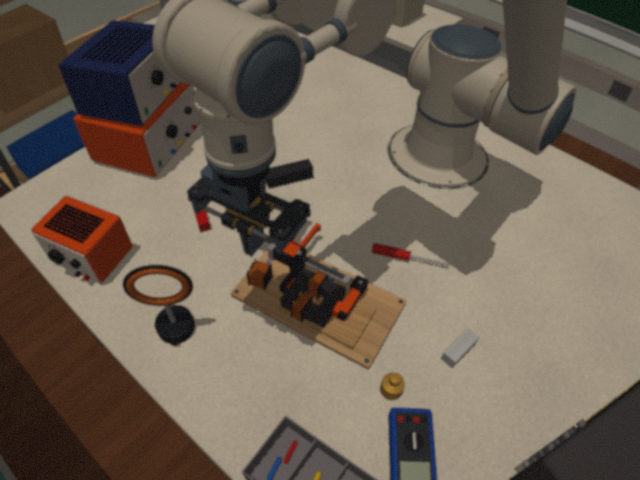

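The wrist view shows the yoke (crop 575–648, 161–411) flush on both legs and level with the core. The top view shows the trigger back at its released place, tip near (604,510). The scene view shows the bystanders where they were.

Run:
```python
from h import *
print(arm.current_force(),arm.current_t()); arm.sign_off()
```

```text
[ 0.40824575  0.19360347 -1.18813992] 37.6833
the job is handed in; nothing more can be done
```

The yoke is clamped flush against both legs, the trigger is released, and I handed the job in at about 37.7 s of the 72 s allowed. The sign-off reports no verdict.

- **Yoke:** I took the smaller black bar, set it on the seat in line with the core and let go. From there the jaw pushed it to the legs.
- **Clamping:** I squeezed the trigger seven times with the closed fingertips, pushing on the trigger only. On the sixth the trigger still reached nearly its full swing at about 15 N. On the seventh the push reached 19.6 N at about 0.2 rad, well short of full swing, so I stopped there and let go.
- **Grip force:** I estimate about 29 N on the jaw at the peak and roughly 19–24 N left after letting go. This comes from the push force and your figures; I had no direct reading of it.
- **Last pictures:** The yoke is flush on both legs and within about 1 mm of the core's sides. The trigger is back at its released place, and the arm was clear of everything.
- **Bystanders:** I only compared them by eye with the first pictures, and none had visibly moved.

Two checks disagreed slightly. My first estimate of the board's position was 1–2 mm off, and I corrected it from a wrist view before working the trigger. My first two-view height for the yoke came out at 17 mm because I had mixed its upper and lower edges. Checked against a 30 mm high model, the views agreed.

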